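Put the impact sockets back in their holders

TASK

Put the four steel sockets away: stand each one upright, the way up it stands now, on the floor of the holder of its size, the smallest socket in the smallest holder and so on up to the largest in the largest. Leave the big nut and the ball bearing where they lie.

Things in the scene. Friction and masses are not known exactly. Their poses are not given: they have to be found in the camera images.
- socket_24: The smallest of the four impact sockets: a plain steel cylinder standing upright, 24 mm across and 56 mm tall, with a dark hexagon on its flat top, about 130 g. Origin at the centre of its underside, z up along its axis.
- socket_34: The second smallest of the four impact sockets: a plain steel cylinder standing upright, 34 mm across and 60 mm tall, with a dark hexagon on its flat top, about 250 g. Origin at the centre of its underside, z up along its axis.
- socket_44: The second largest of the four impact sockets: a plain steel cylinder standing upright, 44 mm across and 66 mm tall, with a dark hexagon on its flat top, about 400 g. Origin at the centre of its underside, z up along its axis.
- socket_54: The largest of the four impact sockets: a plain steel cylinder standing upright, 54 mm across and 72 mm tall, with a dark hexagon on its flat top, about 600 g. Origin at the centre of its underside, z up along its axis.
- holder_40: The smallest of the four socket holders: a low round grey plastic cup with a black floor, fixed to the bench, 50 mm across outside and 14 mm tall, with a round well 40 mm across and 10 mm deep, open at the top (wall 5 mm, well floor 4 mm above the bench). Origin at the centre of its underside, on the bench. The well is 16 mm wider than the smallest socket, which belongs in it.
- holder_50: The second smallest of the four socket holders: a low round grey plastic cup with a black floor, fixed to the bench, 60 mm across outside and 14 mm tall, with a round well 50 mm across and 10 mm deep, open at the top (wall 5 mm, well floor 4 mm above the bench). Origin at the centre of its underside, on the bench. The well is 16 mm wider than the second smallest socket, which belongs in it.
- holder_60: The second largest of the four socket holders: a low round grey plastic cup with a black floor, fixed to the bench, 70 mm across outside and 14 mm tall, with a round well 60 mm across and 10 mm deep, open at the top (wall 5 mm, well floor 4 mm above the bench). Origin at the centre of its underside, on the bench. The well is 16 mm wider than the second largest socket, which belongs in it.
- holder_70: The largest of the four socket holders: a low round grey plastic cup with a black floor, fixed to the bench, 80 mm across outside and 14 mm tall, with a round well 70 mm across and 10 mm deep, open at the top (wall 5 mm, well floor 4 mm above the bench). Origin at the centre of its underside, on the bench. The well is 16 mm wider than the largest socket, which belongs in it.
- nut: A loose dark steel hexagon nut lying flat, 46 mm across flats, 53 mm across corners, 24 mm tall, not a socket. Origin at the centre of its underside.
- bearing: A loose ball bearing lying flat, 52 mm across and 15 mm tall, steel with dark rings on its face, not a socket. Origin at the centre of its underside.
Mind the look-alikes: they are no part of the job. Leave any blue look-alike of the socket_54 alone. What is shaped like the holder_60 but yellow is not meant.

How it is judged:
By the outcome, as a careful person would: the job done as asked, in the order asked, and still so for the second after the job is handed in, with the robot touching nothing.
It also fails if it takes over 106 s, if anything falls off the work surface, if the arm or the gripper's body presses on something with over 40 N, if the wrist force passes 120 N, or if a joint passes its speed limit or range.

ROBOT

A 7-joint arm with a two-finger parallel gripper is mounted at the origin on the work surface. World frame = base frame: x ahead of the robot, y to its left, z up, the work surface at z = 0. Lengths are in m, angles in rad, forces in N, time in s.
With the tool pointing down it reaches from about 0.425 to 0.825 m from the base axis. Payload 3.6 kg.
Tool frame: the origin (TCP) lies midway between the tips of the shut fingers; the grasp point (between the pads) lies bot.tcp_to_grasp behind it (bot.tcp_to_grasp is the distance from the TCP to the grasp point, in m); z points along the fingers, y is the line along which they close (so a half turn about z gives the same grasp; the last joint's range is limited). The gripper opens to 93 mm and grips with 3 to 60 N. Pads are 15 mm wide; open, the fingers measure 128 mm over their backs; the gripper's body (75 mm by 188 mm) begins 65 mm behind the grasp point.
Start: joints at [-1.294, 0.615, -0.013, 1.423, 0.008, 1.103, -0.04], TCP at [0.194, 0.62, 0.219] pointing down, gripper open.
Joint ranges: [-3.12, 3.12], [-0.3, 2.06], [-1.34, 1.32], [0.26, 2.42], [-1.36, 4.5], [0.01, 1.98], [-2.84, 2.84]. Speed limits (rad/s): [2.79, 2.79, 3.14, 3.14, 3.14, 3.14, 3.14].

INTERFACE

Orientations are given as a 3x3 rotation matrix whose columns are the frame's x, y, z axes.
In Python, from workcell import telemetry, viewer, bot gives the robot as it stands.
- The arm moves only by the tool send_rows, never from a script. Its arguments are lists of equal length, an entry for each row: "grip": the gripper's target within -1 to 1 (fully open at 1, half-way at 0, shut at -1); "travel": the shift along the tool's x, y, z as a fraction of full scale, a list of three; "twist": the turn about the tool's z as a fraction of full scale. A call has 1 to 10 rows; each row shifts and turns the commanded pose from where the row before left it, along the tool's axes as they then stand; what a row does not reach is not made up. Full scale, the value 1, is 25 cm for a shift and 0.1 rad for a turn. A row lasts 1/10 s, in which the tool goes at most 50 mm and 8.59 degrees, less where a joint would pass 70% of its speed; a pose out of reach is approached as far as the arm can. A call with a number of a shift or a turn outside -1 to 1 is refused whole. A call with a gripper value outside its range is refused whole. The fingers move at their own pace and stop on an object; "squeeze" is the grip in N (left out, the last holds). Time passes only in rows, so rows that do not move let the fingers close. It gives the time, the measured TCP pose, the force, the opening and the grip force at its end, in the units of the state.
- telemetry.observe(): the state, without advancing time (a new reading comes with each control period).
- viewer.camera(name): name is "side" or "top" or "wrist"; returns a dict with "pixels" (384x512x3 uint8, blue, green, red), "K" (3x3 intrinsics, pixels), "k1" (the pictures are not rectified: a ray, as slopes to the right and down, at radius r is drawn at 1 + k1 r^2 times it, then the intrinsics apply), "camera_from_world" (4x4, takes a point from world to camera coordinates). Camera axes: x right, y down, z forward; pixel columns grow to the right and rows downward; lengths in m; the calibration is good to about 2 mm. A picture is of the moment at which its call begins. There is no depth.
- bot.sign_off(): hands the job in; it is judged then, once.
Trained networks look in the newest picture that a camera, given by its name, has taken for a name from the list of things; names that differ only in an ending like _2 or _b are one class to them, and where a whole thing is asked for, a point or a joint stands for the part that bears it (a point fixed in the world has none). Each returns a list of dicts, best first, with "conf" (0 to 1); they miss things now and then, are a little off and sometimes report something else, mostly with a low value. They report only what shows in the picture. A call takes as long as a camera call. They do not tell look-alikes from the thing itself.
- viewer.outline_of(camera, query): "pixels" (384x512 bool, what is visible of it) and "point" ([column, row] in pixels, amid what is visible of it).
The state is a dict: "t": time; "joints": joint angles; "dq": joint speeds; "joint_efforts": joint torques, N m; "tool_pos": TCP position; "tcp_rot": TCP orientation; "contact_force": force on the tool from outside, world axes, zero at the start; "moment": the same for the moment, N m; "gripper_width": finger opening in m; "grasp_force": force on a finger pad.
Only numpy, scipy, OpenCV 4.12 (cv2) and the standard library are available. Lean on these libraries where they do the work, as an engineer would, in place of code of your own. Each camera call takes 0.05 s, during which the arm holds its last target. There are 200 camera calls.

## Working session

There is one attempt and no reset: what is moved stays moved. The work goes in short steps, Python scripts to look and compute and a tool call to move; the robot and the scene stay as the last step left them, time stands still between calls to the robot, and variables do not carry over. Pictures are saved under pics/ and viewed, at most 14 in all, crops included, and the job is handed in when it is done.

Besides the shell and the picture viewer there is one more tool, called after "Call:" as name(argument=value, ...) on one line, values as JSON. send_rows: Moves the arm, as the interface text tells. Shift numbers are shares of 25 cm and turn numbers shares of 0.1 rad, none past 1 either way. Its arguments: {"type":"object","properties":{"grip":{"type":"array"},"travel":{"type":"array"},"twist":{"type":"array"},"squeeze":{"type":"number"}},"required":["grip","travel","twist"]}

```bash
mkdir -p pics
cat > h.py <<'E'
import numpy as np, cv2
from workcell import telemetry, viewer, bot
def ray(c,px):
    K=c["K"];k=c["k1"]
    d=np.array([(px[0]-K[0,2])/K[0,0],(px[1]-K[1,2])/K[1,1]]);u=d.copy()
    for _ in range(30): u=d/(1+k*(u@u))
    T=c["camera_from_world"];R=T[:3,:3]
    return -R.T@T[:3,3], R.T@np.array([u[0],u[1],1])
def onz(c,px,z):
    o,d=ray(c,px); return (o+d*(z-o[2])/d[2])[:2]
def proj(c,P):
    T=c["camera_from_world"];p=T[:3,:3]@P+T[:3,3];u=p[:2]/p[2];u=u*(1+c["k1"]*(u@u))
    return c["K"][:2,:2]@u+c["K"][:2,2]
E
python3 - <<'E'
from h import *
ims=[]
for n in ("top","side"):
    c=viewer.camera(n); cv2.imwrite(f"pics/{n}0.png",cv2.resize(c["pixels"],None,fx=1.5,fy=1.5,interpolation=cv2.INTER_CUBIC))
    o,d=ray(c,(256,192)); print(n,o.round(3),onz(c,(256,192),0).round(3))
    for q,z in [("socket_24",.056),("socket_34",.06),("socket_44",.066),("socket_54",.072),("holder_40",.014),("holder_50",.014),("holder_60",.014),("holder_70",.014),("nut",.024),("bearing",.015)]:
        for r in viewer.outline_of(n,q):
            m=r["pixels"];ys,xs=np.where(m)
            print(q,round(r["conf"],2),np.round(r["point"]),m.sum(),xs.min(),xs.max(),ys.min(),ys.max(),onz(c,r["point"],z).round(3),c["pixels"][m].mean(0).round())
s=telemetry.observe();print(bot.tcp_to_grasp,s["tool_pos"],s["tcp_rot"],s["t"],s["gripper_width"])
E
```

```text
top [0.318 0.042 1.127] [0.482 0.035]
socket_24 0.8 [212. 206.] 434 197 220 196 218 [0.438 0.147] [86. 83. 78.]
socket_24 0.75 [348. 148.] 204 341 357 139 155 [ 0.587 -0.204] [77. 75. 71.]
socket_24 0.61 [242. 249.] 353 231 251 235 255 [0.331 0.071] [90. 47. 26.]
socket_24 0.59 [247. 152.] 309 240 257 139 160 [0.578 0.058] [78. 76. 72.]
socket_34 0.8 [212. 206.] 434 197 220 196 218 [0.437 0.147] [86. 83. 78.]
socket_34 0.75 [348. 148.] 204 341 357 139 155 [ 0.586 -0.203] [77. 75. 71.]
socket_34 0.61 [242. 249.] 353 231 251 235 255 [0.331 0.071] [90. 47. 26.]
socket_34 0.59 [247. 152.] 309 240 257 139 160 [0.577 0.058] [78. 76. 72.]
socket_44 0.8 [212. 206.] 434 197 220 196 218 [0.436 0.146] [86. 83. 78.]
socket_44 0.75 [348. 148.] 204 341 357 139 155 [ 0.585 -0.201] [77. 75. 71.]
socket_44 0.61 [242. 249.] 353 231 251 235 255 [0.331 0.071] [90. 47. 26.]
socket_44 0.59 [247. 152.] 309 240 257 139 160 [0.576 0.058] [78. 76. 72.]
socket_54 0.8 [212. 206.] 434 197 220 196 218 [0.436 0.145] [86. 83. 78.]
socket_54 0.75 [348. 148.] 204 341 357 139 155 [ 0.583 -0.2  ] [77. 75. 71.]
socket_5
[... 4262 characters left out ...]
0.593 0.441] [  3.  90. 108.]
holder_70 0.82 [282. 144.] 289 271 293 138 152 [0.599 0.323] [48. 46. 44.]
holder_70 0.67 [275. 287.] 659 261 290 278 303 [ 0.454 -0.262] [44. 43. 41.]
holder_70 0.58 [316. 220.] 688 296 329 210 234 [ 0.595 -0.069] [40. 39. 38.]
holder_70 0.57 [272. 128.] 210 263 283 124 135 [0.593 0.441] [  3.  90. 108.]
nut 0.69 [292. 163.] 260 285 303 157 173 [0.598 0.187] [44. 42. 39.]
bearing 0.91 [353. 321.] 606 339 367 307 332 [ 0.58  -0.372] [70. 70. 66.]
0.0188 [0.19377558 0.62042583 0.21863763] [[-9.54523183e-01  2.98136698e-01 -4.32302184e-05]
 [ 2.98136699e-01  9.54523184e-01 -1.53756280e-05]
 [ 3.66802067e-05 -2.75649080e-05 -9.99999999e-01]] 1.1 0.09285771268450388
```

View pictures.

View pics/top0.png

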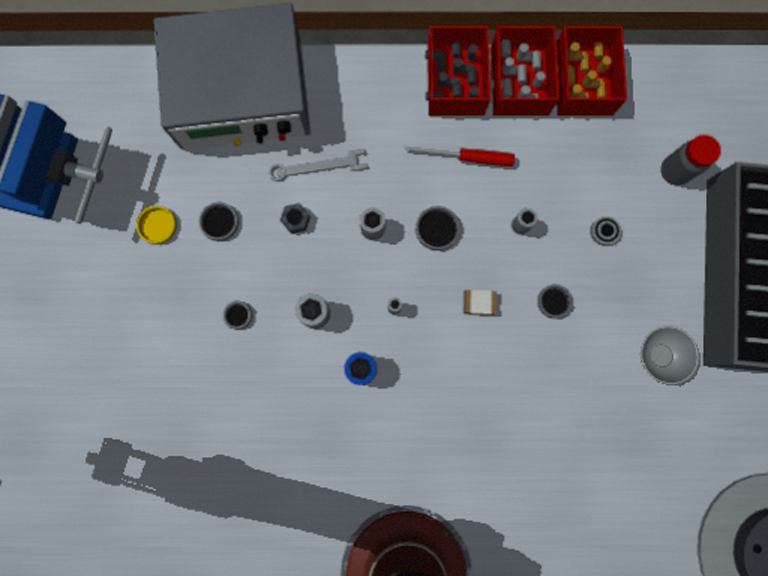

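View pics/side0.png

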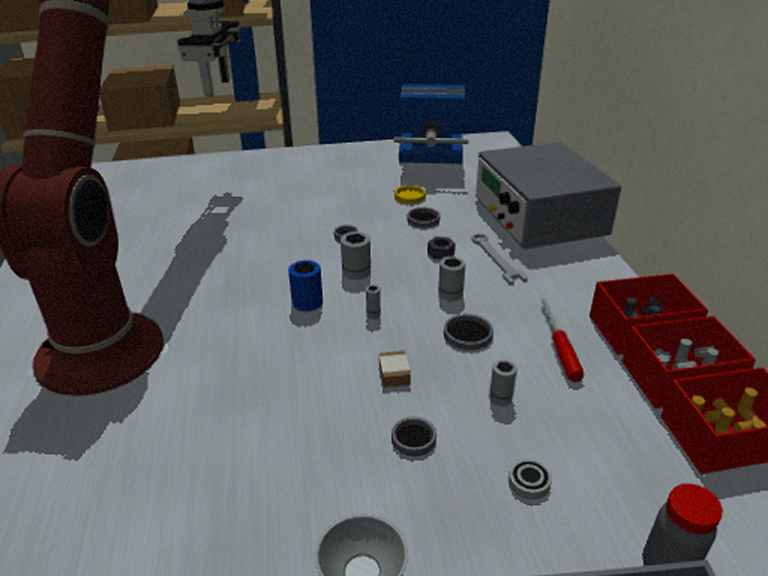

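```bash
cat > fit.py <<'E'
from h import *
from scipy.optimize import minimize
def sil(c,x,y,r,h,s=4):
    a=np.linspace(0,2*np.pi,40)
    P=np.array([proj(c,np.array([x+r*np.cos(t),y+r*np.sin(t),z])) for z in (0,h) for t in a])
    m=np.zeros((384*s,512*s),np.uint8)
    cv2.fillConvexPoly(m,cv2.convexHull(((P+.5)*s).astype(np.int32)),1)
    return cv2.resize(m.astype(np.float32),(512,384),interpolation=cv2.INTER_AREA)
def fit(obs,x0,r,h):
    def cost(p):
        v=0
        for c,m in obs:
            s=sil(c,*p,r,h); v+=1-np.minimum(s,m).sum()/np.maximum(s,m).sum()
        return v/len(obs)
    b=minimize(cost,x0,method="Nelder-Mead",options=dict(initial_simplex=[x0,np.add(x0,[.012,0]),np.add(x0,[0,.012])],xatol=3e-4,fatol=1e-3))
    return b.x,1-b.fun
E
cat > m.py <<'E'
from fit import *
O={}
for n in ("top","side"):
    c=viewer.camera(n); 
    if n=="top": T=c
    for q,zz in (("socket_44",.066),("holder_60",.014)):
        for r in viewer.outline_of(n,q):
            m=r["pixels"]; xy=onz(c,r["point"],zz*.7)
            O.setdefault(q,[]).append((xy,c,m.astype(np.float32),c["pixels"][m].mean(0).round()))
S={"socket_44":[(.012,.056),(.017,.06),(.022,.066),(.027,.072)],"holder_60":[(.025,.014),(.03,.014),(.035,.014),(.04,.014)]}
im=T["pixels"][110:270,90:430].copy(); im=cv2.resize(im,None,fx=2.3,fy=2.3,interpolation=cv2.INTER_CUBIC)
for q,L in O.items():
    G=[]
    for l in L:
        for g in G:
            if np.hypot(*(g[0][0]-l[0]))<.045: g.append(l);break
        else: G.append([l])
    for g in G:
        R=[fit([(l[1],l[2]) for l in g],np.mean([l[0] for l in g],0),*s) for s in S[q]]
        k=int(np.argmax([r[1] for r in R])); p=R[k][0]
        print(q[:6],"size",k,p.round(4),"iou",[round(r[1],2) for r in R],len(g),g[0][3], "single",[fit([(l[1],l[2])],p,*S[q][k])[0].round(3).tolist() for l in g])
        r,h=S[q][k]
        for t in np.linspace(0,2*np.pi,40):
            u=(proj(T,np.array([p[0]+r*np.cos(t),p[1]+r*np.sin(t),h]))-[90,110]+.5)*2.3
            cv2.circle(im,tuple(int(v) for v in u),0,(0,255,0),-1)
cv2.imwrite("pics/crop1.png",im)
E
python3 m.py
```

```text
socket size 3 [0.4363 0.1569] iou [np.float64(0.29), np.float64(0.49), np.float64(0.74), np.float64(0.92)] 2 [86. 83. 79.] single [[0.437, 0.157], [0.434, 0.154]]
socket size 2 [0.589  0.0548] iou [np.float64(0.43), np.float64(0.73), np.float64(0.87), np.float64(0.65)] 2 [75. 72. 68.] single [[0.592, 0.056], [0.588, 0.054]]
socket size 1 [ 0.5958 -0.2099] iou [np.float64(0.72), np.float64(0.83), np.float64(0.55), np.float64(0.39)] 2 [72. 70. 66.] single [[0.596, -0.21], [0.596, -0.21]]
socket size 3 [0.3387 0.0739] iou [np.float64(0.27), np.float64(0.47), np.float64(0.72), np.float64(0.92)] 2 [95. 49. 27.] single [[0.34, 0.074], [0.337, 0.073]]
socket size 0 [0.4454 0.0181] iou [np.float64(0.89), np.float64(0.57), np.float64(0.39), np.float64(0.28)] 1 [57. 56. 53.] single [[0.446, 0.019]]
holder size 2 [0.6031 0.3314] iou [np.float64(0.63), np.float64(0.86), np.float64(0.89), np.float64(0.7)] 2 [41. 39. 38.] single [[0.603, 0.331], [0.602, 0.331]]
holder size 2 [0.5965 0.4435] iou [np.float64(0.63), np.float64(0.85), np.float64(0.88), np.float64(0.71)] 2 [  3. 136. 159.] single [[0.597, 0.444], [0.594, 0.444]]
holder size 0 [0.4324 0.2935] iou [np.float64(0.68), np.float64(0.49), np.float64(0.37), np.float64(0.29)] 2 [44. 42. 41.] single [[0.436, 0.292], [0.432, 0.294]]
holder size 3 [ 0.5891 -0.0619] iou [np.float64(0.47), np.float64(0.65), np.float64(0.85), np.float64(0.92)] 2 [38. 37. 36.] single [[0.589, -0.062], [0.588, -0.062]]
```

View pics/crop1.png

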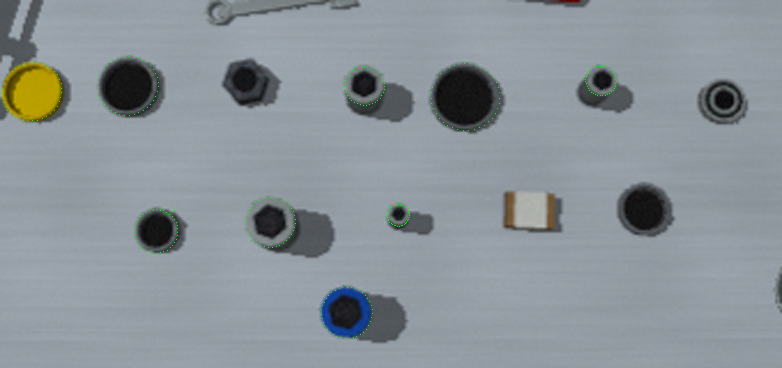

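The meant socket_54 is the grey one at top px (208,206), not the blue one at (241,246). The meant holder_60 is the grey/black one at (146,147), not the yellow one at (105,150). The crop confirms both, and the fitted sizes of the other sockets and holders agree with it. I'll take the smallest socket first.

Call:
send_rows(grip=[1,1,1,1,1,1,1,1,1,1], travel=[[0,0,0],[0,0,0],[0,0,0],[0,0,0],[-0.19,0,0.03],[-0.19,0,0.03],[-0.19,0,0.03],[-0.19,0,0.03],[-0.19,0,0.03],[0,0,0]], twist=[-1,-1,-1,-0.027,0,0,0,0,0,0], squeeze=25)

```text
t: 2.4
tool_pos: [0.4415, 0.6149, 0.1777]
tcp_rot: [[-1.0, 0.014, 0.006], [0.014, 1.0, -0.007], [-0.006, -0.007, -1.0]]
contact_force: [0.7, -0.7, -0.6]
gripper_width: 0.0931
grasp_force: 0.0
```

```bash
cat > st.py <<'E'
from h import *
s=telemetry.observe();print(s["t"],s["tool_pos"].round(4) if hasattr(s["tool_pos"],"round") else s["tool_pos"],np.round(s["tcp_rot"],3).tolist(),s["gripper_width"],np.round(s["contact_force"],1),np.round(s["joints"],2))
E
python3 st.py
python3 - <<'E'
from h import *
for n in ("top","side"):
    c=viewer.camera(n); g=c["pixels"].max(2)
    for q,p in dict(h40=(.4324,.2935),h50=(.457,-.258),h60=(.603,.331),h70=(.589,-.062)).items():
        u=proj(c,np.array([*p,.009])).round().astype(int); w=16
        k=cv2.connectedComponentsWithStats((g[u[1]-w:u[1]+w,u[0]-w:u[0]+w]<45).astype(np.uint8))
        i=k[1][w-3:w+4,w-3:w+4].max(); 
        cen=k[3][i]+u-w; print(n,q,k[2][i].tolist(),onz(c,cen,.008).round(4),onz(c,cen,.004).round(4))
E
```

```text
2.4 [0.4415 0.6149 0.1777] [[-1.0, 0.014, 0.006], [0.014, 1.0, -0.007], [-0.006, -0.007, -1.0]] 0.09307734579017606 [ 0.7 -0.7 -0.6] [-0.95  0.84 -0.08  1.09  0.07  1.22  0.53]
top h40 [8, 9, 15, 15, 164] [0.4331 0.295 ] [0.4335 0.2959]
top h50 [11, 7, 16, 18, 226] [ 0.4567 -0.2658] [ 0.4572 -0.2669]
top h60 [5, 6, 21, 21, 341] [0.6036 0.3339] [0.6047 0.335 ]
top h70 [3, 4, 25, 24, 467] [ 0.5901 -0.0604] [ 0.5911 -0.0608]
side h40 [17, 17, 12, 6, 53] [0.4474 0.2689] [0.4482 0.2758]
side h50 [5, 9, 24, 18, 338] [ 0.4558 -0.262 ] [ 0.4566 -0.2583]
side h60 [6, 11, 19, 9, 115] [0.6031 0.3425] [0.6048 0.3498]
side h70 [2, 7, 28, 17, 374] [ 0.5895 -0.0548] [ 0.5912 -0.0499]
```

Call:
send_rows(grip=[1,1,1,1,1,1,1,1,1,1], travel=[[-0.01,-0.195,0.02],[0,-0.195,0.02],[0,-0.195,0.02],[0,-0.195,0.02],[0,-0.195,0.02],[0,-0.195,0.02],[0,-0.195,0],[0,-0.195,0],[0,-0.195,0],[0,-0.195,0]], twist=[0,0,0,0,0,0,0,0,0,0])

```text
t: 3.5
tool_pos: [0.4328, 0.1331, 0.1522]
tcp_rot: [[-1.0, -0.003, 0.002], [-0.003, 1.0, 0.002], [-0.002, 0.002, -1.0]]
contact_force: [1.3, -1.1, 0.7]
gripper_width: 0.0929
grasp_force: 0.0
```

Call:
send_rows(grip=[1,1,1,1], travel=[[0,-0.19,0],[0,-0.19,0],[0,-0.055,0],[0,0,0]], twist=[0,0,0,0])

```text
t: 3.9
tool_pos: [0.4334, 0.0231, 0.152]
tcp_rot: [[-1.0, 0.004, 0.001], [0.004, 1.0, -0.0], [-0.001, -0.0, -1.0]]
contact_force: [0.7, -0.1, -1.0]
gripper_width: 0.0928
grasp_force: 0.0
```

```bash
python3 st.py
python3 - <<'E'
from h import *
c=viewer.camera("wrist"); im=c["pixels"].copy()
for p,h,r in (((.4454,.0181),.056,.012),((.4363,.1569),.072,.027)):
    for t in np.linspace(0,6.28,30):
        u=proj(c,np.array([p[0]+r*np.cos(t),p[1]+r*np.sin(t),h])); 
        if abs(u).max()<2000: cv2.circle(im,tuple(int(v) for v in u),0,(0,255,0),-1)
cv2.imwrite("pics/w1.png",im)
E
```

```text
3.9 [0.4334 0.0231 0.152 ] [[-1.0, 0.004, 0.001], [0.004, 1.0, -0.0], [-0.001, -0.0, -1.0]] 0.09276870857699179 [ 0.7 -0.1 -1. ] [-0.02  0.39 -0.11  2.1   0.07  0.66  1.39]
```

View pics/w1.png

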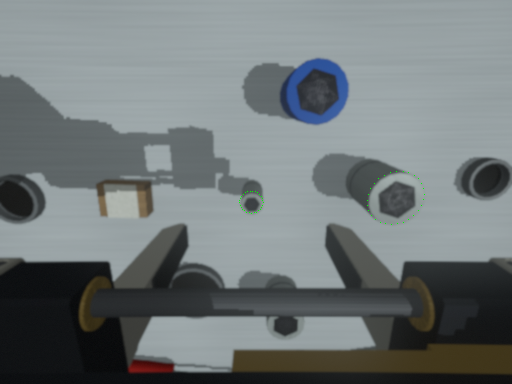

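Call:
send_rows(grip=[1,1,1,1,1,-1,-1,-1,-1,-1], travel=[[-0.048,-0.02,0.15],[0,0,0.18],[0,0,0.12],[0,0,0.062],[0,0,0],[0,0,0],[0,0,0],[0,0,0],[0,0,0],[0,0,0]], twist=[0,0,0,0,0,0,0,0,0,0])

```text
t: 4.95
tool_pos: [0.4461, 0.0191, 0.0237]
tcp_rot: [[-1.0, 0.0, 0.001], [0.0, 1.0, 0.0], [-0.001, 0.0, -1.0]]
contact_force: [-0.1, -0.6, -0.4]
gripper_width: 0.0572
grasp_force: 0.0
```

Call:
send_rows(grip=[-1,-1,-1,-1,-1,-1,-1,-1,-1,-1], travel=[[0,0,0],[0,0,0],[0,0,0],[0,0,0],[0,0,0],[0,0,0],[0,0,0],[0,0,0],[0,0,-0.1],[0,0,-0.16]], twist=[0,0,0,0,0,0,0,0,0,0])

```text
t: 5.95
tool_pos: [0.4438, 0.0192, 0.0871]
tcp_rot: [[-1.0, -0.0, -0.006], [-0.0, 1.0, -0.0], [0.006, -0.0, -1.0]]
contact_force: [1.4, 0.7, -0.9]
gripper_width: 0.0237
grasp_force: 25.0
```

Call:
send_rows(grip=[-1,-1,-1,-1,-1,-1,-1,-1,-1,-1], travel=[[0,0,-0.2],[0.01,0.16,0],[0.01,0.184,0],[0.01,0.184,0],[0.01,0.184,0],[0.01,0.184,0],[0,0.14,0],[0,0.066,0],[0,0,0],[0,0,0]], twist=[0,0,0,0,0,0,0,0,0,0])

```text
t: 6.95
tool_pos: [0.4333, 0.2921, 0.1376]
tcp_rot: [[-1.0, 0.002, -0.001], [0.002, 1.0, -0.003], [0.001, -0.003, -1.0]]
contact_force: [0.3, -1.5, -1.3]
gripper_width: 0.0235
grasp_force: 25.0
```

Run:
```python
from h import *
for n in ("wrist","side"):
    c=viewer.camera(n); im=c["pixels"].copy()
    for h,r in ((.014,.025),(.014,.02)):
      for t in np.linspace(0,6.28,40):
        u=proj(c,np.array([.433+r*np.cos(t),.2945+r*np.sin(t),h])); cv2.circle(im,tuple(int(v) for v in u),0,(0,255,0),-1)
    if n=="side": im=cv2.resize(im[90:220,150:320],None,fx=3,fy=3)
    cv2.imwrite(f"pics/b_{n}.png",im)
a=cv2.imread("pics/b_wrist.png");b=cv2.imread("pics/b_side.png")
b=cv2.resize(b,(int(b.shape[1]*300/b.shape[0]),300)); a=cv2.resize(a,(400,300)); cv2.imwrite("pics/b.png",np.hstack([a,b]))
```

```text
(no output)
```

View pics/b.png

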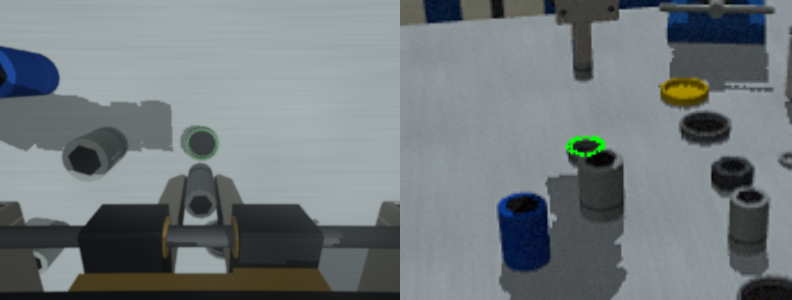

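Call:
send_rows(grip=[-1,-1,-1,-1,-1,-1,1,1,1,1], travel=[[0,0.004,0.14],[0,0,0.16],[0,0,0.09],[0,0,0.04],[0,0,0.01],[0,0,0],[0,0,0],[0,0,0],[0,0,0],[0,0,0]], twist=[0,0,0,0,0,0,0,0,0,0])

```text
t: 8.05
tool_pos: [0.4335, 0.2959, 0.0287]
tcp_rot: [[-1.0, -0.0, 0.001], [-0.0, 1.0, 0.001], [-0.001, 0.001, -1.0]]
contact_force: [0.2, -0.7, -0.2]
gripper_width: 0.051
grasp_force: 0.0
```

Call:
send_rows(grip=[1,1,1,1,1,1], travel=[[0,0,0],[0,0,0],[0,0,-0.1],[0,0,-0.2],[0,0,-0.16],[0,0,0]], twist=[0,0,0,0,0,0])

```text
t: 8.65
tool_pos: [0.4364, 0.298, 0.1484]
tcp_rot: [[-1.0, 0.0, 0.01], [0.0, 1.0, 0.007], [-0.01, 0.007, -1.0]]
contact_force: [-0.6, -1.0, 0.1]
gripper_width: 0.0925
grasp_force: 0.0
```

Call:
send_rows(grip=[1,1,1,1,1,1,1,1,1,1], travel=[[-0.05,-0.15,0],[-0.06,-0.187,0],[-0.06,-0.187,0],[-0.06,-0.187,0],[-0.06,-0.187,0],[-0.06,-0.187,0],[-0.06,-0.187,0],[-0.06,-0.187,0],[-0.06,-0.187,0],[-0.06,-0.187,0]], twist=[0,0,0,0,0,0,0,0,0,0])

```text
t: 9.65
tool_pos: [0.5805, -0.1645, 0.1421]
tcp_rot: [[-1.0, 0.0, -0.002], [0.0, 1.0, 0.0], [0.002, 0.0, -1.0]]
contact_force: [1.7, 1.0, 0.3]
gripper_width: 0.0927
grasp_force: 0.0
```

Call:
send_rows(grip=[1,1,1], travel=[[-0.059,-0.14,0],[0,-0.05,0],[0,0,0]], twist=[0,0,0])

```text
t: 9.95
tool_pos: [0.5942, -0.2128, 0.1418]
tcp_rot: [[-1.0, 0.005, -0.003], [0.005, 1.0, -0.001], [0.003, -0.001, -1.0]]
contact_force: [0.1, 0.7, 0.2]
gripper_width: 0.0929
grasp_force: 0.0
```

```bash
python3 st.py
python3 - <<'E'
from h import *
c=viewer.camera("wrist"); im=c["pixels"].copy()
for p,h,r in (((.5958,-.2099),.06,.017),((.457,-.263),.014,.03),((.589,-.061),.014,.04)):
    for t in np.linspace(0,6.28,40):
        u=proj(c,np.array([p[0]+r*np.cos(t),p[1]+r*np.sin(t),h])); 
        if abs(u).max()<2000: cv2.circle(im,tuple(int(v) for v in u),0,(0,255,0),-1)
c=viewer.camera("side");b=cv2.resize(c["pixels"][120:220,170:303],(400,300))
cv2.imwrite("pics/w2.png",np.hstack([cv2.resize(im,(400,300)),b]))
E
```

```text
9.95 [ 0.5942 -0.2128  0.1418] [[-1.0, 0.005, -0.003], [0.005, 1.0, -0.001], [0.003, -0.001, -1.0]] 0.09287309563651554 [0.1 0.7 0.2] [ 0.37  0.66 -0.11  1.57  0.09  0.91  1.8 ]
```

View pics/w2.png

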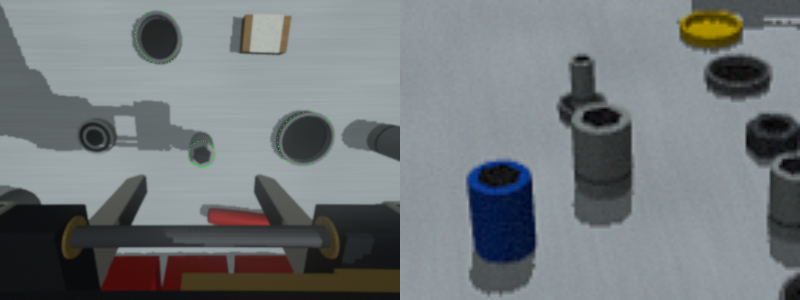

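Call:
send_rows(grip=[1,1,1,-1,-1,-1,-1,-1,-1,-1], travel=[[-0.006,0.008,0.15],[0,0,0.18],[0,0,0.1],[0,0,0.04],[0,0,0],[0,0,0],[0,0,0],[0,0,0],[0,0,0],[0,0,0]], twist=[0,0,0,0,0,0,0,0,0,0])

```text
t: 11.05
tool_pos: [0.5972, -0.2083, 0.0262]
tcp_rot: [[-1.0, 0.0, 0.001], [0.0, 1.0, -0.0], [-0.001, -0.0, -1.0]]
contact_force: [0.4, 0.8, 0.4]
gripper_width: 0.0417
grasp_force: 0.0
```

Call:
send_rows(grip=[-1,-1,-1,-1,-1,-1,-1,-1], travel=[[0,0,0],[0,0,0],[0,0,0],[0,0,0],[0,0,0],[0,0,-0.1],[0,0,-0.18],[0,0,-0.12]], twist=[0,0,0,0,0,0,0,0])

```text
t: 11.85
tool_pos: [0.5969, -0.2065, 0.1266]
tcp_rot: [[-1.0, -0.001, -0.001], [-0.001, 1.0, 0.002], [0.001, 0.002, -1.0]]
contact_force: [1.0, 0.0, -1.6]
gripper_width: 0.0335
grasp_force: 25.0
```

Call:
send_rows(grip=[-1,-1,-1,-1,-1,-1], travel=[[0.14,-0.055,0],[0.14,-0.055,0],[0.14,-0.055,0],[0.1,-0.04,0],[0.04,-0.015,0],[0,0,0]], twist=[0,0,0,0,0,0])

```text
t: 12.45
tool_pos: [0.4556, -0.2629, 0.1251]
tcp_rot: [[-1.0, 0.002, -0.002], [0.002, 1.0, 0.001], [0.002, 0.001, -1.0]]
contact_force: [0.0, -0.1, -1.2]
gripper_width: 0.0333
grasp_force: 25.0
```

```bash
python3 st.py
python3 - <<'E'
from h import *
o=[]
for n in ("wrist","top"):
    c=viewer.camera(n); im=c["pixels"].copy(); im=cv2.resize(im,None,fx=2,fy=2)
    for r in (.03,.025):
      for t in np.linspace(0,6.28,60):
        u=2*proj(c,np.array([.457+r*np.cos(t),-.263+r*np.sin(t),.014])); cv2.circle(im,tuple(int(v) for v in u),0,(0,255,0),-1)
    v=2*proj(c,np.array([.457,-.263,.03])); a,b=int(max(v[0]-150,0)),int(max(v[1]-150,0)); o.append(cv2.resize(im[b:b+300,a:a+300],(390,390)))
cv2.imwrite("pics/c.png",np.hstack(o))
E
```

```text
12.45 [ 0.4556 -0.2629  0.1251] [[-1.0, 0.002, -0.002], [0.002, 1.0, 0.001], [0.002, 0.001, -1.0]] 0.03329662576130628 [ 0.  -0.1 -1.2] [ 0.57  0.55 -0.13  1.89  0.1   0.72  1.95]
```

View pics/c.png

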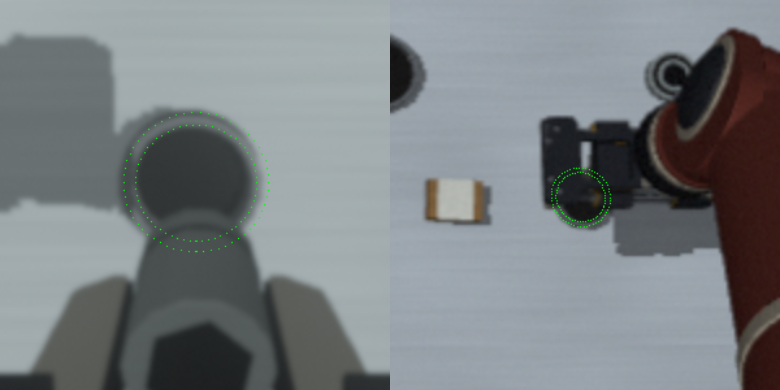

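Call:
send_rows(grip=[-1,-1,-1,-1,-1,-1,1,1,1,1], travel=[[0,-0.006,0.12],[0,0,0.14],[0,0,0.08],[0,0,0.03],[0,0,0.01],[0,0,0],[0,0,0],[0,0,0],[0,0,0],[0,0,0]], twist=[0,0,0,0,0,0,0,0,0,0])

```text
t: 13.55
tool_pos: [0.4574, -0.265, 0.0313]
tcp_rot: [[-1.0, 0.0, 0.001], [0.0, 1.0, -0.001], [-0.001, -0.001, -1.0]]
contact_force: [-0.0, -0.0, 0.2]
gripper_width: 0.0612
grasp_force: 0.0
```

Call:
send_rows(grip=[1,1,1,1,1,1], travel=[[0,0,0],[0,0,0],[0,0,-0.1],[0,0,-0.2],[0,0,-0.16],[0,0,0]], twist=[0,0,0,0,0,0])

```text
t: 14.15
tool_pos: [0.4605, -0.2664, 0.151]
tcp_rot: [[-1.0, 0.0, 0.011], [0.0, 1.0, -0.006], [-0.011, -0.006, -1.0]]
contact_force: [1.2, -1.0, 0.5]
gripper_width: 0.093
grasp_force: 0.0
```

Call:
send_rows(grip=[1,1,1,1,1,1,1,1,1,1], travel=[[-0.066,0.158,0],[-0.066,0.16,0],[-0.066,0.16,0],[-0.066,0.16,0],[-0.066,0.16,0],[-0.066,0.16,0],[-0.066,0.16,0],[-0.04,0.1,0],[-0.026,0.06,0],[0,0,0]], twist=[0,0,0,0,0,0,0,0,0,0])

```text
t: 15.15
tool_pos: [0.589, 0.0575, 0.1448]
tcp_rot: [[-1.0, -0.004, -0.001], [-0.004, 1.0, 0.001], [0.001, 0.001, -1.0]]
contact_force: [-0.5, 0.4, -0.1]
gripper_width: 0.0931
grasp_force: 0.0
```

```bash
python3 st.py
python3 - <<'E'
from h import *
c=viewer.camera("wrist"); im=c["pixels"].copy()
for p,h,r in (((.589,.0548),.066,.022),((.589,-.061),.014,.04),((.4363,.1569),.072,.027)):
    for t in np.linspace(0,6.28,40):
        u=proj(c,np.array([p[0]+r*np.cos(t),p[1]+r*np.sin(t),h])); 
        if abs(u).max()<2000: cv2.circle(im,tuple(int(v) for v in u),0,(0,255,0),-1)
c=viewer.camera("side");b=cv2.resize(c["pixels"][220:340,200:360],(400,300))
cv2.imwrite("pics/w3.png",np.hstack([cv2.resize(im,(400,300)),b]))
E
```

```text
15.15 [0.589  0.0575 0.1448] [[-1.0, -0.004, -0.001], [-0.004, 1.0, 0.001], [0.001, 0.001, -1.0]] 0.09312329084793809 [-0.5  0.4 -0.1] [-0.06  0.61 -0.12  1.69  0.09  0.86  1.36]
```

View pics/w3.png

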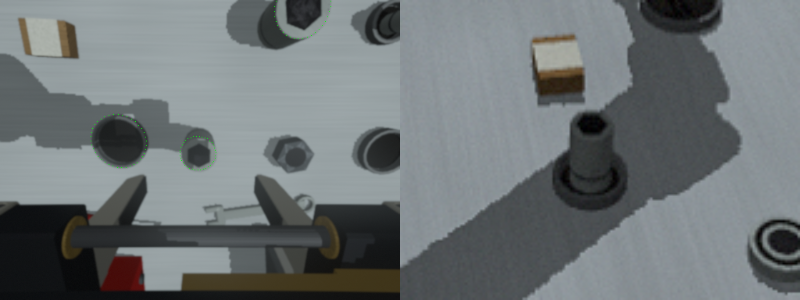

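Call:
send_rows(grip=[1,1,1,-1,-1,-1,-1,-1,-1,-1], travel=[[0,-0.003,0.15],[0,0,0.18],[0,0,0.1],[0,0,0.045],[0,0,0],[0,0,0],[0,0,0],[0,0,0],[0,0,0],[0,0,0]], twist=[0,0,0,0,0,0,0,0,0,0], squeeze=35)

```text
t: 16.25
tool_pos: [0.5895, 0.0549, 0.0277]
tcp_rot: [[-1.0, -0.0, 0.001], [-0.0, 1.0, 0.001], [-0.001, 0.001, -1.0]]
contact_force: [-0.7, 0.0, 2.9]
gripper_width: 0.0428
grasp_force: 35.0
```

Call:
send_rows(grip=[-1,-1,-1,-1,-1,-1,-1], travel=[[0,0,0],[0,0,0],[0,0,0],[0,0,0],[0,0,-0.1],[0,0,-0.18],[0,0,-0.12]], twist=[0,0,0,0,0,0,0])

```text
t: 16.95
tool_pos: [0.5888, 0.0536, 0.1278]
tcp_rot: [[-1.0, 0.0, -0.001], [0.0, 1.0, -0.001], [0.001, -0.001, -1.0]]
contact_force: [1.3, -0.4, -4.2]
gripper_width: 0.0436
grasp_force: 35.0
```

Call:
send_rows(grip=[-1,-1,-1,-1,-1,-1,-1,-1,-1], travel=[[-0.01,0.12,0],[-0.01,0.18,0],[-0.01,0.18,0],[-0.01,0.18,0],[-0.01,0.18,0],[-0.006,0.16,0],[0,0.108,0],[0,0,0],[0,0,0]], twist=[0,0,0,0,0,0,0,0,0])

```text
t: 17.85
tool_pos: [0.6017, 0.3307, 0.1249]
tcp_rot: [[-1.0, -0.002, -0.003], [-0.002, 1.0, -0.003], [0.003, -0.003, -1.0]]
contact_force: [-0.4, -1.4, -3.4]
gripper_width: 0.0434
grasp_force: 35.0
```

```bash
python3 st.py
python3 - <<'E'
from h import *
o=[]
for n in ("wrist","side"):
    c=viewer.camera(n); im=c["pixels"].copy(); im=cv2.resize(im,None,fx=2,fy=2)
    for r in (.035,.03):
      for t in np.linspace(0,6.28,60):
        u=2*proj(c,np.array([.6035+r*np.cos(t),.332+r*np.sin(t),.014])); cv2.circle(im,tuple(int(v) for v in u),0,(0,255,0),-1)
    v=2*proj(c,np.array([.6035,.332,.03])); a,b=int(max(v[0]-150,0)),int(max(v[1]-150,0)); o.append(cv2.resize(im[b:b+300,a:a+300],(390,390)))
cv2.imwrite("pics/d.png",np.hstack(o))
E
```

```text
17.85 [0.6017 0.3307 0.1249] [[-1.0, -0.002, -0.003], [-0.002, 1.0, -0.003], [0.003, -0.003, -1.0]] 0.043360389974725876 [-0.4 -1.4 -3.4] [-0.49  0.76 -0.09  1.4   0.08  0.98  0.98]
```

View pics/d.png

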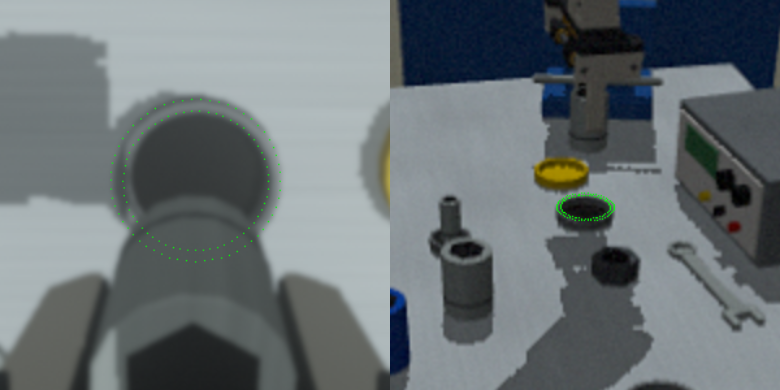

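Call:
send_rows(grip=[-1,-1,-1,-1,-1,-1,1,1,1,1], travel=[[0,0.006,0.12],[0,0,0.14],[0,0,0.08],[0,0,0.03],[0,0,0.01],[0,0,0],[0,0,0],[0,0,0],[0,0,0],[0,0,0]], twist=[0,0,0,0,0,0,0,0,0,0])

```text
t: 18.95
tool_pos: [0.6035, 0.333, 0.0327]
tcp_rot: [[-1.0, -0.0, 0.001], [-0.0, 1.0, 0.001], [-0.001, 0.001, -1.0]]
contact_force: [0.7, -0.1, 0.2]
gripper_width: 0.0707
grasp_force: 0.0
```

Call:
send_rows(grip=[1,1,1,1,1,1], travel=[[0,0,0],[0,0,0],[0,0,-0.1],[0,0,-0.2],[0,0,-0.18],[0,0,0]], twist=[0,0,0,0,0,0])

```text
t: 19.55
tool_pos: [0.6073, 0.3353, 0.1602]
tcp_rot: [[-1.0, 0.0, 0.014], [0.0, 1.0, 0.008], [-0.013, 0.008, -1.0]]
contact_force: [-0.4, 0.6, 0.7]
gripper_width: 0.0927
grasp_force: 0.0
```

Call:
send_rows(grip=[1,1,1,1,1,1,1,1], travel=[[0.11,-0.117,0],[0.112,-0.117,0],[0.112,-0.117,0],[0.112,-0.117,0],[0.112,-0.117,0],[0.07,-0.075,0],[0.041,-0.042,0],[0,0,0]], twist=[0,0,0,0,0,0,0,0])

```text
t: 20.35
tool_pos: [0.434, 0.1552, 0.1517]
tcp_rot: [[-1.0, 0.002, -0.002], [0.002, 1.0, -0.002], [0.002, -0.002, -1.0]]
contact_force: [-0.2, 0.6, 0.2]
gripper_width: 0.0928
grasp_force: 0.0
```

```bash
python3 st.py
python3 - <<'E'
from h import *
c=viewer.camera("wrist"); im=c["pixels"].copy()
for p,h,r in (((.4363,.1569),.072,.027),((.3387,.0739),.072,.027)):
    for t in np.linspace(0,6.28,40):
        u=proj(c,np.array([p[0]+r*np.cos(t),p[1]+r*np.sin(t),h])); 
        if abs(u).max()<2000: cv2.circle(im,tuple(int(v) for v in u),0,(0,255,0),-1)
c=viewer.camera("side");b=cv2.resize(c["pixels"][100:220,220:380],(400,300))
cv2.imwrite("pics/w4.png",np.hstack([cv2.resize(im,(400,300)),b]))
E
```

```text
20.35 [0.434  0.1552 0.1517] [[-1.0, 0.002, -0.002], [0.002, 1.0, -0.002], [0.002, -0.002, -1.0]] 0.09282913089950932 [-0.2  0.6  0.2] [-0.31  0.42 -0.11  2.03  0.07  0.69  1.1 ]
```

View pics/w4.png

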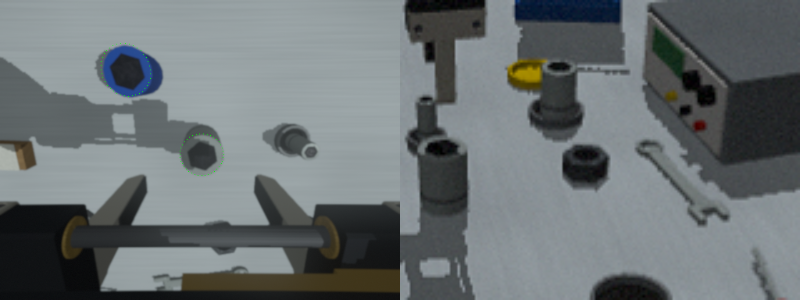

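Call:
send_rows(grip=[1,1,1,-1,-1,-1,-1,-1,-1,-1], travel=[[0,0,0.15],[0,0,0.18],[0,0,0.11],[0,0,0.045],[0,0,0],[0,0,0],[0,0,0],[0,0,0],[0,0,0],[0,0,0]], twist=[0,0,0,0,0,0,0,0,0,0], squeeze=45)

```text
t: 21.45
tool_pos: [0.4365, 0.1573, 0.0317]
tcp_rot: [[-1.0, 0.0, 0.002], [0.0, 1.0, 0.001], [-0.002, 0.001, -1.0]]
contact_force: [-1.0, -0.1, 6.1]
gripper_width: 0.0528
grasp_force: 45.0
```

Call:
send_rows(grip=[-1,-1,-1,-1,-1,-1], travel=[[0,0,0],[0,0,0],[0,0,0],[0,0,-0.1],[0,0,-0.18],[0,0,-0.16]], twist=[0,0,0,0,0,0])

```text
t: 22.05
tool_pos: [0.4341, 0.1564, 0.141]
tcp_rot: [[-1.0, 0.0, -0.004], [0.0, 1.0, -0.001], [0.004, -0.001, -1.0]]
contact_force: [1.9, -0.0, -7.1]
gripper_width: 0.0529
grasp_force: 45.0
```

Call:
send_rows(grip=[-1,-1,-1,-1,-1,-1,-1,-1,-1], travel=[[-0.07,-0.1,0],[-0.1,-0.14,0],[-0.1,-0.14,0],[-0.1,-0.14,0],[-0.1,-0.14,0],[-0.09,-0.13,0],[-0.054,-0.083,0],[0,0,0],[0,0,0]], twist=[0,0,0,0,0,0,0,0,0])

```text
t: 22.95
tool_pos: [0.5872, -0.0616, 0.1387]
tcp_rot: [[-1.0, 0.002, -0.005], [0.002, 1.0, 0.001], [0.005, 0.001, -1.0]]
contact_force: [-1.3, 1.0, -6.6]
gripper_width: 0.0531
grasp_force: 45.0
```

```bash
python3 st.py
python3 - <<'E'
from h import *
o=[]
for n in ("wrist","side"):
    c=viewer.camera(n); im=c["pixels"].copy(); im=cv2.resize(im,None,fx=2,fy=2)
    for r in (.04,.035):
      for t in np.linspace(0,6.28,60):
        u=2*proj(c,np.array([.59+r*np.cos(t),-.061+r*np.sin(t),.014])); cv2.circle(im,tuple(int(v) for v in u),0,(0,255,0),-1)
    v=2*proj(c,np.array([.59,-.061,.03])); a,b=int(max(v[0]-150,0)),int(max(v[1]-150,0)); o.append(cv2.resize(im[b:b+300,a:a+300],(390,390)))
cv2.imwrite("pics/e.png",np.hstack(o))
E
```

```text
22.95 [ 0.5872 -0.0616  0.1387] [[-1.0, 0.002, -0.005], [0.002, 1.0, 0.001], [0.005, 0.001, -1.0]] 0.053135793902387526 [-1.3  1.  -6.6] [ 0.14  0.61 -0.12  1.69  0.09  0.85  1.56]
```

View pics/e.png

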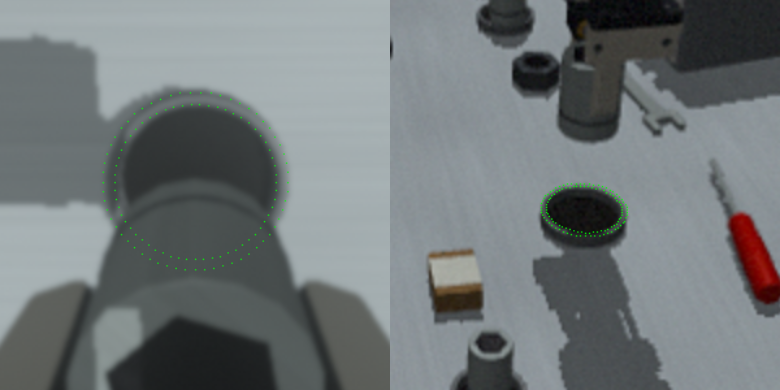

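Call:
send_rows(grip=[-1,-1,-1,-1,-1,-1,1,1,1,1], travel=[[0,0.002,0.14],[0,0,0.15],[0,0,0.08],[0,0,0.04],[0,0,0.01],[0,0,0],[0,0,0],[0,0,0],[0,0,0],[0,0,0]], twist=[0,0,0,0,0,0,0,0,0,0])

```text
t: 24.05
tool_pos: [0.5902, -0.0608, 0.0366]
tcp_rot: [[-1.0, 0.0, 0.002], [0.0, 1.0, -0.0], [-0.002, -0.0, -1.0]]
contact_force: [0.4, -0.5, 0.3]
gripper_width: 0.0801
grasp_force: 0.0
```

Call:
send_rows(grip=[1,1,1,1,1,1,1,1,1,1], travel=[[0,0,0],[0,0,0],[0,0,-0.1],[0,0,-0.2],[0,0,-0.2],[0.15,0,0],[0.15,0,0],[0.1,0,0],[0,0,0],[0,0,0]], twist=[0,0,0,0,0,0,0,0,0,0])

```text
t: 25.05
tool_pos: [0.4899, -0.0607, 0.1611]
tcp_rot: [[-1.0, 0.0, 0.002], [0.0, 1.0, -0.0], [-0.002, -0.0, -1.0]]
contact_force: [0.7, -0.1, 0.1]
gripper_width: 0.0933
grasp_force: 0.0
```

```bash
python3 st.py
python3 - <<'E'
from h import *
c=viewer.camera("side"); cv2.imwrite("pics/f.png",cv2.resize(c["pixels"][110:350,180:400],None,fx=2.5,fy=2.5))
E
```

```text
25.05 [ 0.4899 -0.0607  0.1611] [[-1.0, 0.0, 0.002], [0.0, 1.0, -0.0], [-0.002, -0.0, -1.0]] 0.0933007167179628 [ 0.7 -0.1  0.1] [ 0.17  0.45 -0.13  1.94  0.08  0.76  1.56]
```

View pics/f.png

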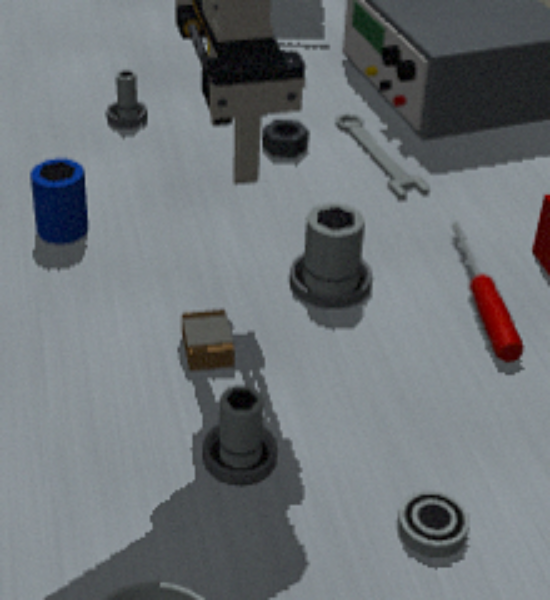

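The crop shows socket_24 at (127,98), socket_54 at (335,250) and socket_34 at (240,430), all upright in their holders. The gripper hides socket_44, but I saw it standing in its holder earlier. The nut, the bearing and the blue socket haven't moved.

```bash
python3 -c "
from workcell import bot; print(bot.sign_off())"
```

```text
the job is handed in; nothing more can be done
None
```

All four sockets are standing upright in the holders of their sizes, the nut and bearing were left where they lay, and the job was handed in at about 25 s of the 106 s allowed; I don't have the verdict.

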